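Drive the stuck end plug out of a pallet-truck roller

ROBOT

A 6-joint arm with a two-finger parallel gripper is mounted at the origin on the work surface. World frame = base frame: x ahead of the robot, y to its left, z up, the work surface at z = 0. Lengths are in m, angles in rad, forces in N, time in s.
With the tool pointing down it reaches from about 0.25 to 0.725 m from the base axis. Payload 4 kg.
Tool frame: the origin (TCP) lies on the centre line of the jaws, within the pads' length; the fingertips stand 17 mm ahead of it and the grasp point (between the pads) lies 2 mm behind it; z points along the fingers, y is the line along which they close (so a half turn about z gives the same grasp; the last joint's range is limited). The gripper opens to 85 mm and grips with 20 to 120 N. Pads are 22 mm wide; open, the fingers measure 114 mm over their backs; the gripper's body (76 mm by 85 mm) begins 54 mm behind the grasp point. The pads swing forward as they close: fully open they stand 13 mm farther back than shut.
Start: joints at [-1.165, 0.241, 0.005, 1.335, 0, 1.571], TCP at [0.197, -0.459, 0.211] pointing down, gripper open.
Joint ranges: [-2.72, 2.72], [-1.05, 1.87], [-1.09, 1.28], [-1.99, 2.15], [-1.42, 1.44], [-3.14, 3.14]. Speed limits (rad/s): [2.79, 2.79, 3.14, 3.14, 3.14, 3.14].

INTERFACE

Orientations are given as a unit quaternion [x, y, z, w].
In Python, from workcell import bot, camera, get_calibration gives the robot as it stands.
- The arm moves only by the tool apply_moves, never from a script. Its argument "steps" is a list of rows, each a list of 3 entries, a list of its own where there are three numbers: the shift along the tool's x, y, z as a fraction of full scale, then the turn, a rotation vector about the tool's x, y, z as a fraction of full scale, then the opening, from 0 (shut) to 1 (fully open). A call has exactly 8 rows; each row shifts and turns the commanded pose from where the row before left it, along the tool's axes as they then stand; what a row does not reach is not made up. Full scale, the value 1, is 20 cm for a shift and pi rad for a turn. A row lasts 1/12 s, in which the tool goes at most 41.7 mm and 7.16 degrees, less where a joint would pass 70% of its speed; a pose out of reach is approached as far as the arm can. A call with a number of a shift or a turn outside -1 to 1 is refused whole. A call with a gripper value outside its range is refused whole. The fingers move at their own pace and stop on an object; the grip force is fixed at half the most. Time passes only in rows, so rows that do not move let the fingers close, or fill a call up. It gives the time, the measured TCP pose, the force, the opening and the grip force at its end, in the units of the state.
- bot.get_obs(): the state, without advancing time (a new reading comes with each control period).
- camera(name): name is "side" or "top" or "wrist"; returns (picture, depth): 480x640x3 uint8, red, green, blue; 480x640 float32, m along the optical axis (not along the pixel's ray), 0 where there is no reading.
- get_calibration(name): a dict with "fov_y" (degrees; the focal length in pixels is half the picture's height over the tangent of half this angle, whatever the lens; pixels are square), "cx", "cy" (the principal point, pixels), "rvec" (rotation vector, rad) and "tvec" (3), from world to camera coordinates, as OpenCV has them. Camera axes: x right, y down, z forward; pixel columns grow to the right and rows downward; lengths in m; the calibration is good to about 2 mm. A picture is of the moment at which its call begins: read the wrist's pose just before it. get_calibration takes no time and is no camera call; for the wrist camera it gives the pose at the moment of the call.
- bot.job_done(): hands the job in; it is judged then, once.
The state is a dict: "clock": time; "joint_pos": joint angles; "joint_vel": joint speeds; "tau": joint torques, N m; "eef_pos": TCP position; "tool_rot": TCP orientation; "ft_force": force on the tool from outside, world axes, zero at the start; "ft_torque": the same for the moment, N m; "grip_width": finger opening in m; "grasp_force": force on a finger pad.
Only numpy, scipy, OpenCV 4.12 (cv2) and the standard library are available. Lean on these libraries where they do the work, as an engineer would, in place of code of your own. Each camera call takes 0.05 s, during which the arm holds its last target. There are 200 camera calls.

TASK

The brass end plug is stuck in the bore of the pallet-truck roller clamped on the push-out stand. Take the slim, square-headed drift from the rack, feel it into the eccentric guide bush on top and press it down gently until the plug drops out into the tray of the stand, then hang the drift back upright in its rack and let go; leave the thick round-headed drift where it hangs.

Things in the scene. Friction and masses are not known exactly. Their poses are not given: they have to be found in the camera images.
- stand: Push-out stand fixed to the bench; origin on the bench below the roller's axis, z up. A steel catch tray 150 x 150 mm (floor 5 mm thick, walls 22 mm high), four corner legs and a top plate 140 x 140 mm at 60 to 68 mm height. Clamped on it: a black roller, 80 mm in diameter, its top at 118 mm, axis upright, with a steel guide bush in its middle.
- stand_top (a point): Point on the roller's axis, level with the guide bush's flat upper face, 128 mm above the bench, the top of the stand. The bush (42 mm across, clamped) has a sharp-edged upright hole 21 mm wide and 30 mm long, whose middle lies 3 mm off this axis, each time in another unknown direction: the bush is eccentric. Look, or land lightly and feel about.
- bore_bottom (a point): Middle of the lower end of the roller's bore, 68 mm above the bench, open to the tray. The bore is 31.8 mm wide from here up to the bush, 30 mm higher. Three spring tabs in it grip the plug: sliding it takes a steady 6 to 16 N until its upper end is about 1 mm above this point; then it drops free.
- plug: Brass plug, a plain cylinder 30 mm in diameter and 28 mm long, 150 g, gripped in the roller's bore under the guide bush. Origin in the centre of its lower end, z along its axis. At the start its upper end is about 31 mm below the bush's upper face.
- drift: Slim drift (ejector rod), steel, 280 g, 113 mm long, hanging upright by its collar in a rack hole. Origin at the tip's centre (lowest point), z up. Rod 19.5 mm in diameter, 65 mm long, with a 1 mm tip chamfer; collar 44 mm in diameter from 65 to 73 mm; square head 24 x 24 mm (sides along x, y) from 73 to 113 mm. More than 40 N on plug, roller or stand mars them.
- drift_head (a point): Middle of the drift's square head, 93 mm above its tip; grip here (fingers may rest on the collar while pressing). With the collar down on the guide bush the tip stands 5 mm out of the bore's lower end, which frees the plug.
- fat_drift: The other drift, too thick for the bore, stays in the rack: rod 24 mm in diameter, 45 mm long, 44 mm collar, round head 34 mm in diameter; 85 mm long in all. Origin at its tip's centre. It may hang in either hole.
- rack: Plywood rack fixed to the bench: a plate 90 x 190 mm, its top 88 mm above the bench, on two end boards. Origin on the bench under its middle, z up; its two holes lie on its y axis.
- rack_hole_a (a point): Middle of one hole (30 mm in diameter) at the rack plate's top face, 45 mm to +y of the rack's middle.
- rack_hole_b (a point): Middle of the other hole (30 mm in diameter) at the rack plate's top face, 45 mm to -y of the rack's middle.
Mind the look-alikes: they are no part of the job. Leave any brown or orange look-alike of the drift alone.

How it is judged:
By the outcome, as a careful person would: the job done as asked, in the order asked, and still so for the second after the job is handed in, with the robot touching nothing.
It also fails if it takes over 72 s, if anything falls off the work surface, if the arm or the gripper's body presses on something with over 40 N, if the wrist force passes 120 N, or if a joint passes its speed limit or range.

## Working session

There is one attempt and no reset: what is moved stays moved. The work goes in short steps, Python scripts to look and compute and a tool call to move; the robot and the scene stay as the last step left them, time stands still between calls to the robot, and variables do not carry over. Pictures are saved under pics/ and viewed, at most 10 in all, crops included, and the job is handed in when it is done.

Besides the shell and the picture viewer there is one more tool, called by a JSON object that holds its "name" and its "arguments", one argument or row to a line. apply_moves: Moves the arm, as the interface text tells. Its arguments: {"type":"object","properties":{"steps":{"type":"array"}},"required":["steps"]}

```bash
mkdir -p pics; cat > h.py <<'E'
import numpy as np, cv2
from workcell import bot, camera, get_calibration
def grab(n):
    c=get_calibration(n); p,d=camera(n); return p,d,c
def cloud(d,c):
    f=240/np.tan(np.radians(c["fov_y"])/2)
    v,u=np.mgrid[:480,:640]
    P=np.stack([(u-c["cx"])/f*d,(v-c["cy"])/f*d,d],-1)
    R=cv2.Rodrigues(np.array(c["rvec"],float))[0]
    W=(P-np.array(c["tvec"]).ravel())@R
    W[d==0]=np.nan
    return W
def save(n,p): cv2.imwrite(n,cv2.cvtColor(p,cv2.COLOR_RGB2BGR))
E
python3 - <<'E'
from h import *
for n in("top","side"):
    p,d,c=grab(n); save(f"pics/{n}0.png",p); np.savez(f"{n}0.npz",p=p,W=cloud(d,c)); print(n,c)
o=bot.get_obs();print(o)
E
```

```text
top {'fov_y': 46.43027060914332, 'cx': 317.28550557075755, 'cy': 224.32384749751193, 'rvec': array([ 2.14234904, -2.16346507,  0.14525934]), 'tvec': array([-0.06026592,  0.51241641,  0.86046732])}
side {'fov_y': 47.343558379132, 'cx': 314.59879095223124, 'cy': 241.40441599253606, 'rvec': array([ 0.70143728, -2.52845694,  1.2124361 ]), 'tvec': array([0.38793896, 0.25320379, 0.68887221])}
{'clock': 0.1, 'joint_pos': array([-1.16501395e+00,  2.41330903e-01,  3.90465693e-03,  1.33521317e+00,
       -2.59304456e-05,  1.57079029e+00]), 'joint_vel': array([-6.64272858e-05, -9.45117527e-04,  2.73131743e-03,  1.59732275e-03,
        3.09418979e-04,  8.40576955e-05]), 'tau': array([-1.45875415e-04, -3.73137939e+01,  2.53009754e+01,  1.08701427e-02,
        2.15095845e-06,  1.40768242e-05]), 'eef_pos': array([ 0.19712974, -0.4588616 ,  0.21012283]), 'tool_rot': array([ 9.79487065e-01,  2.01504937e-01, -1.98389650e-04, -9.00029844e-04]), 'ft_force': array([-0.21611005, -0.58826726, -0.72950037]), 'ft_torque': array([ 0.00249337,  0.01036596, -0.04961242]), 'grasp_force': 0.0, 'grip_width': 0.08549254166550771}
```

View pics/top0.png

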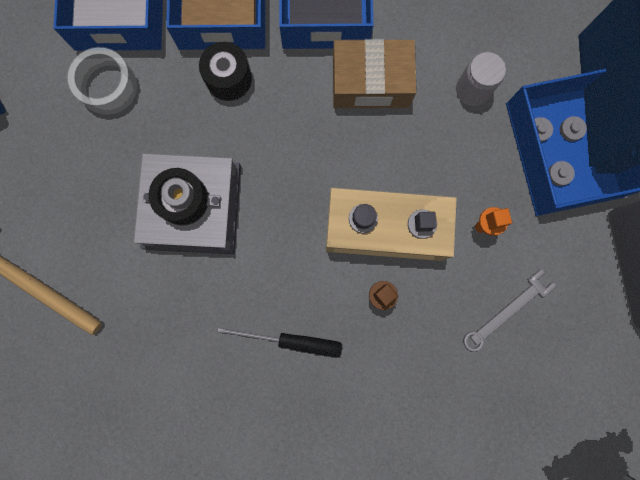

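View pics/side0.png

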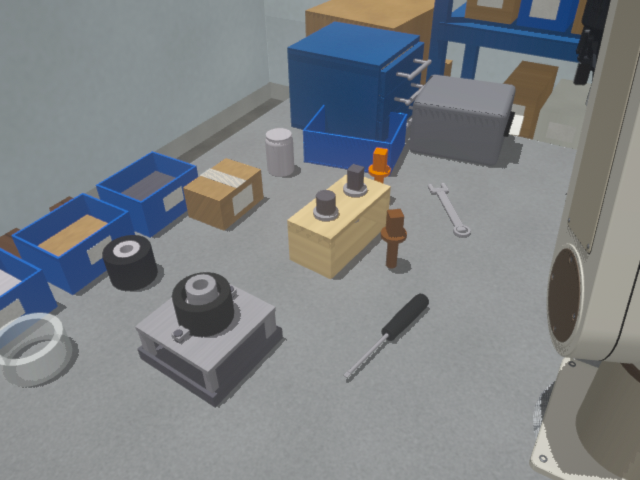

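The top view shows:
- Square dark head at (426,222) in the rack. This is the slim drift: dark steel, square head, collar.
- Round head at (364,216), the fat drift.
- Brown (384,295) and orange (495,221) look-alikes standing on the bench.
- The clamped roller and bush at (177,195).

I'll measure these and confirm with one crop.

```bash
python3 - <<'E'
from h import *
z=np.load("top0.npz");p,W=z["p"],z["W"]
def rep(n,u0,u1,v0,v1,zl,zh):
    w=W[v0:v1,u0:u1];m=(w[...,2]>zl)&(w[...,2]<zh)
    q=w[m]; vv,uu=np.nonzero(m)
    r=cv2.minAreaRect(q[:,:2].astype(np.float32)*1000)
    print(n,len(q),"mean",q.mean(0).round(4),"rect mm",np.round(r[0],1),np.round(r[1],1),round(r[2],1))
rep("head",395,455,195,250,.125,.15)
rep("collar",395,455,195,250,.091,.105)
rep("fathead",340,390,195,240,.11,.15)
rep("rack",315,465,180,265,.083,.0925)
rep("orange",470,520,195,245,.02,.2)
rep("brown",360,405,275,315,.02,.2)
rep("bush",140,215,160,230,.1235,.135)
rep("roller",140,215,160,230,.113,.122)
rep("plate",125,245,145,255,.064,.072)
c=[cv2.resize(x,(395,400),interpolation=cv2.INTER_CUBIC) for x in(p[180:262,385:466],p[155:236,137:218])]
save("pics/crop1.png",np.hstack(c))
# tallest in region between
w=W[120:260,120:520]; print(np.nanmax(w[...,2]))
E
```

```text
head 299 mean [ 0.5027 -0.2209  0.1349] rect mm [ 503.  -221.5] [23.6 24.3] 1.5
collar 335 mean [ 0.4991 -0.2166  0.0954] rect mm [ 507.4 -228.4] [77.9 78.7] 0.7
fathead 450 mean [ 0.5113 -0.1328  0.1265] rect mm [ 512.1 -133.4] [32.6 32.4] 44.3
rack 6141 mean [ 0.5065 -0.1766  0.0874] rect mm [ 507.6 -177.3] [190.5  91. ] 84.9
orange 735 mean [ 0.5074 -0.3309  0.0898] rect mm [ 508.4 -332.8] [42.9 37.9] 19.7
brown 665 mean [ 0.3982 -0.161   0.0905] rect mm [ 398.5 -163.2] [42.5 41.9] 89.2
bush 479 mean [0.5489 0.1389 0.127 ] rect mm [549.  138.7] [40.3 40.9] 86.9
roller 1376 mean [0.5469 0.1412 0.117 ] rect mm [547.2 141.3] [78.8 79. ] 88.0
plate 5165 mean [0.5435 0.1385 0.0672] rect mm [547.9 142.2] [141.4 140.8] 86.3
0.13884136293552798
```

View pics/crop1.png

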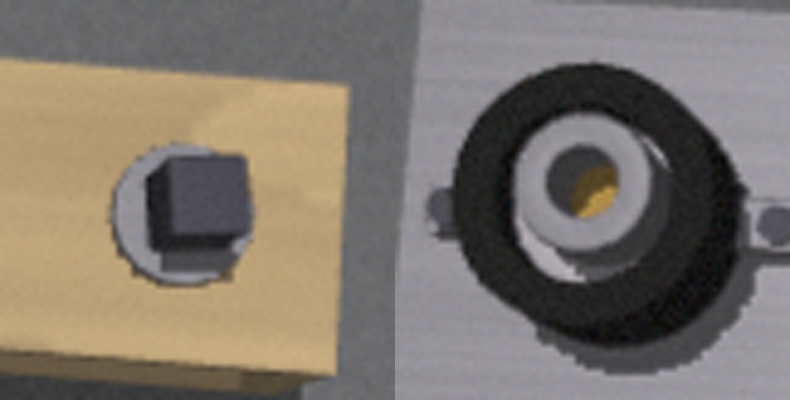

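The crop confirms it: the drift on the left is the slim one, with a dark square head on a collar. On the right is the bush, with brass visible in its hole at about (592,190). First I'll fly over the stand for a close wrist view of the eccentric hole.

{"name": "apply_moves", "arguments": {
  "steps": [
    [[0,0,-0.05],[0,0,0.039],1],
    [[0,0,-0.05],[0,0,0.039],1],
    [[0,0,-0.05],[0,0,0.039],1],
    [[0,0,-0.05],[0,0,0.004],1],
    [[0.1,-0.18,0],[0,0,0],1],
    [[0.1,-0.18,0],[0,0,0],1],
    [[0.1,-0.18,0],[0,0,0],1],
    [[0.1,-0.18,0],[0,0,0],1]
  ]
}}

```text
clock: 0.77
eef_pos: [0.2737, -0.3118, 0.2504]
tool_rot: [1.0, 0.012, -0.0, -0.0]
ft_force: [0.5, 0.8, 0.9]
grip_width: 0.0854
grasp_force: 0.0
```

{"name": "apply_moves", "arguments": {
  "steps": [
    [[0.1,-0.18,0],[0,0,0],1],
    [[0.1,-0.18,0],[0,0,0],1],
    [[0.1,-0.18,0],[0,0,0],1],
    [[0.1,-0.18,0],[0,0,0],1],
    [[0.1,-0.18,0],[0,0,0],1],
    [[0.1,-0.18,0],[0,0,0],1],
    [[0.1,-0.18,0],[0,0,0],1],
    [[0.1,-0.18,0],[0,0,0],1]
  ]
}}

```text
clock: 1.43
eef_pos: [0.4264, -0.0193, 0.2507]
tool_rot: [1.0, 0.013, -0.0, 0.0]
ft_force: [0.5, -0.7, -0.2]
grip_width: 0.0854
grasp_force: 0.0
```

```bash
python3 - <<'E'
from h import *
o=bot.get_obs();print(o["clock"],o["eef_pos"],o["tool_rot"])
c=get_calibration("wrist");R=cv2.Rodrigues(np.array(c["rvec"]))[0]
print("cam",(-R.T@np.array(c["tvec"]).ravel()),"axis",R[2],"down",R[1],c["fov_y"])
E
```

```text
1.4333 [ 0.42638013 -0.0193013   0.25073234] [ 9.99915859e-01  1.29711835e-02 -1.34200766e-04  7.64306628e-05]
cam [ 0.50130576 -0.01791611  0.41391297] axis [-0.29567918 -0.00887802 -0.95524604] down [-0.95491241 -0.02526496  0.29581072] 68.1389694602398
```

{"name": "apply_moves", "arguments": {
  "steps": [
    [[0.082,-0.157,0],[0,0,0],1],
    [[0.082,-0.157,0],[0,0,0],1],
    [[0.082,-0.157,0],[0,0,0],1],
    [[0.082,-0.157,0],[0,0,0],1],
    [[0.082,-0.157,0],[0,0,0],1],
    [[0,0,0],[0,0,0],1],
    [[0,0,0],[0,0,0],1],
    [[0,0,0],[0,0,0],1]
  ]
}}

```text
clock: 2.1
eef_pos: [0.5042, 0.0749, 0.2529]
tool_rot: [0.998, 0.058, -0.003, -0.026]
ft_force: [0.6, 0.5, 0.1]
grip_width: 0.0856
grasp_force: 0.0
```

```bash
python3 - <<'E'
from h import *
p,d,c=grab("wrist");save("pics/w0.png",p);W=cloud(d,c);np.savez("w0.npz",p=p,W=W,d=d,**{k:np.array(v) for k,v in c.items()})
o=bot.get_obs();print(o["clock"],o["eef_pos"],o["tool_rot"])
def fit(n,m):
    q=(W[m][:,:2]*1000).astype(np.float32);print(n,len(q),cv2.minEnclosingCircle(q),W[m].mean(0))
near=np.hypot(W[...,0]-.548,W[...,1]-.14)<.05
m=near&(abs(W[...,2]-.128)<.004);fit("bush",m)
m2=m.astype(np.uint8)
# ring on a rectified plane z=zb
zb=np.median(W[m][:,2]);print("zb",zb)
f=240/np.tan(np.radians(c["fov_y"])/2);K=np.array([[f,0,c["cx"]],[0,f,c["cy"]],[0,0,1]])
s=.0001;N=700;x0,y0=.548-.035,.14-.035
g=np.stack(np.meshgrid(x0+np.arange(N)*s,y0+np.arange(N)*s,indexing="ij"),-1).reshape(-1,2)
pts=np.c_[g,np.full(len(g),zb)]
uv=cv2.projectPoints(pts,np.array(c["rvec"]),np.array(c["tvec"]),K,None)[0].reshape(N,N,2).astype(np.float32)
im=cv2.remap(p,uv[...,0],uv[...,1],cv2.INTER_CUBIC)
save("pics/w0r.png",np.hstack([cv2.resize(im,(400,400)),cv2.resize(p,(400,400))]))
np.save("w0r.npy",im)
E
```

```text
2.15 [0.50416092 0.07470043 0.2531439 ] [ 0.99801149  0.05731877 -0.00241492 -0.02611121]
bush 1597 ((548.96435546875, 140.85438537597656), 20.82706069946289) [0.54951586 0.1405607  0.12788101]
zb 0.1279708517342144
```

View pics/w0r.png

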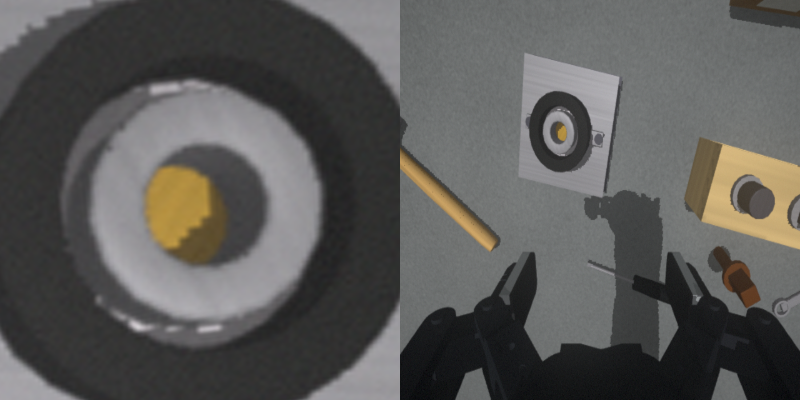

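The rectified view shows the hole as a circle at about (206,204), 21 mm wide. That puts the hole centre at (0.549, 0.141). The last joint hit its range limit at this yaw, so I'll grip with tool x along +y instead. Next I'll plan the move to the drift.

```bash
cat > plan.py <<'E'
import sys; from h import *
from scipy.spatial.transform import Rotation as Ro
# plan.py x y z yaw_deg n : rows (tool-axis shift, turn fractions), shift in the frame before the row's turn
def plan(t,yaw,n):
    o=bot.get_obs();p=np.array(o["eef_pos"]);R=Ro.from_quat(o["tool_rot"])
    G=Ro.from_euler("z",yaw,degrees=True)*Ro.from_quat([1,0,0,0])
    rv=(R.inv()*G).as_rotvec()/n
    print("t",o["clock"],"p",p.round(4),"q6",o["joint_pos"].round(2),"F",o["ft_force"].round(1),"turn deg/row",np.degrees(rv).round(2))
    for i in range(n):
        s=R.inv().apply((np.array(t)-p)/n)/.2
        print([s.round(3).tolist(),(rv/np.pi).round(4).tolist()]); R=R*Ro.from_rotvec(rv)
if __name__=="__main__":
    a=list(map(float,sys.argv[1:6]));plan(a[:3],a[3],int(a[4]))
E
python3 plan.py 0.503 -0.2215 0.21 91 13
```

```text
t 2.15 p [0.5042 0.0747 0.2531] q6 [0.11 0.25 0.12 1.45 0.05 3.14] F [ 0.  -0.5 -0.2] turn deg/row [-0.19 -0.16 -6.49]
[[-0.013, 0.114, 0.011], [-0.0011, -0.0009, -0.0361]]
[[-0.026, 0.112, 0.011], [-0.0011, -0.0009, -0.0361]]
[[-0.039, 0.108, 0.012], [-0.0011, -0.0009, -0.0361]]
[[-0.051, 0.103, 0.012], [-0.0011, -0.0009, -0.0361]]
[[-0.062, 0.096, 0.013], [-0.0011, -0.0009, -0.0361]]
[[-0.072, 0.089, 0.013], [-0.0011, -0.0009, -0.0361]]
[[-0.082, 0.08, 0.014], [-0.0011, -0.0009, -0.0361]]
[[-0.09, 0.07, 0.014], [-0.0011, -0.0009, -0.0361]]
[[-0.098, 0.059, 0.015], [-0.0011, -0.0009, -0.0361]]
[[-0.104, 0.048, 0.015], [-0.0011, -0.0009, -0.0361]]
[[-0.108, 0.036, 0.015], [-0.0011, -0.0009, -0.0361]]
[[-0.112, 0.023, 0.016], [-0.0011, -0.0009, -0.0361]]
[[-0.113, 0.011, 0.016], [-0.0011, -0.0009, -0.0361]]
```

{"name": "apply_moves", "arguments": {
  "steps": [
    [[-0.013,0.114,0.011],[-0.001,-0.001,-0.036],1],
    [[-0.026,0.112,0.011],[-0.001,-0.001,-0.036],1],
    [[-0.039,0.108,0.012],[-0.001,-0.001,-0.036],1],
    [[-0.051,0.103,0.012],[-0.001,-0.001,-0.036],1],
    [[-0.062,0.096,0.013],[-0.001,-0.001,-0.036],1],
    [[-0.072,0.089,0.013],[-0.001,-0.001,-0.036],1],
    [[-0.082,0.08,0.014],[-0.001,-0.001,-0.036],1],
    [[-0.09,0.07,0.014],[-0.001,-0.001,-0.036],1]
  ]
}}

```text
clock: 2.82
eef_pos: [0.5032, -0.109, 0.2267]
tool_rot: [0.872, 0.49, -0.002, -0.011]
ft_force: [-0.3, -0.4, -0.8]
grip_width: 0.0852
grasp_force: 0.0
```

{"name": "apply_moves", "arguments": {
  "steps": [
    [[-0.098,0.059,0.015],[-0.001,-0.001,-0.036],1],
    [[-0.104,0.048,0.015],[-0.001,-0.001,-0.036],1],
    [[-0.108,0.036,0.015],[-0.001,-0.001,-0.036],1],
    [[-0.112,0.023,0.016],[-0.001,-0.001,-0.036],1],
    [[-0.113,0.011,0.016],[-0.001,-0.001,-0.036],1],
    [[0,0,0],[0,0,0],1],
    [[0,0,0],[0,0,0],1],
    [[0,0,0],[0,0,0],1]
  ]
}}

```text
clock: 3.48
eef_pos: [0.5028, -0.2212, 0.2101]
tool_rot: [0.703, 0.712, -0.001, -0.001]
ft_force: [-0.1, 1.0, -0.7]
grip_width: 0.0855
grasp_force: 0.0
```

```bash
python3 - <<'E'
from h import *
p,d,c=grab("wrist");W=cloud(d,c);save("pics/w1.png",p)
near=np.hypot(W[...,0]-.503,W[...,1]+.2215)<.035
for n,lo,hi in(("head",.131,.141),("collar",.093,.099)):
    q=(W[near&(W[...,2]>lo)&(W[...,2]<hi)]*1000).astype(np.float32)
    print(n,len(q),np.median(q[:,2]),cv2.minAreaRect(q[:,:2]))
E
python3 plan.py 0.503 -0.2215 0.116 91 5
```

```text
t 3.5333 p [ 0.5031 -0.2208  0.2102] q6 [-0.41  0.34  0.14  1.37 -0.    1.14] F [ 0.7 -0.6  0.2] turn deg/row [-0.03 -0.   -0.04]
[[-0.001, 0.0, 0.094], [-0.0002, -0.0, -0.0002]]
[[-0.001, 0.0, 0.094], [-0.0002, -0.0, -0.0002]]
[[-0.001, 0.0, 0.094], [-0.0002, -0.0, -0.0002]]
[[-0.001, 0.0, 0.094], [-0.0002, -0.0, -0.0002]]
[[-0.001, -0.0, 0.094], [-0.0002, -0.0, -0.0002]]Traceback (most recent call last):
  File "<stdin>", line 6, in <module>
cv2.error: OpenCV(4.12.0) /io/opencv/modules/imgproc/src/convhull.cpp:143: error: (-215:Assertion failed) total >= 0 && (depth == CV_32F || depth == CV_32S) in function 'convexHull'
```

View pics/w1.png

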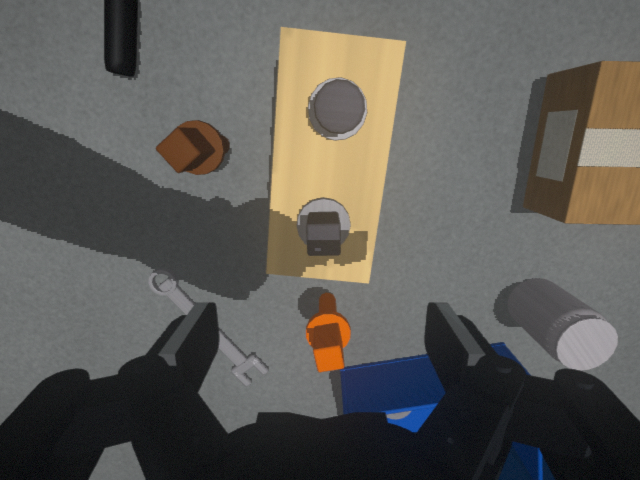

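The wrist view shows the slim drift's square head at about (323,230), the fat drift at (337,107), and orange and brown at (328,345) and (195,148). The slim head sits between the fingers' centre lines. I'll check its lateral position.

```bash
python3 - <<'E'
from h import *
p,d,c=grab("wrist");W=cloud(d,c)
f=240/np.tan(np.radians(c["fov_y"])/2);K=np.array([[f,0,c["cx"]],[0,f,c["cy"]],[0,0,1]])
for uv in((323,220),(323,240),(323,205),(337,107)): print(uv,d[uv[1],uv[0]],W[uv[1],uv[0]])
P=np.array([[.503,-.2215,.136],[.503+.012,-.2335,.136],[.503-.012,-.2335,.136],[.503+.012,-.2095,.136],[.503-.012,-.2095,.136],[.503,-.2215,.096]])
print(cv2.projectPoints(P,np.array(c["rvec"]),np.array(c["tvec"]),K,None)[0].reshape(-1,2).round(0))
g=p[200:262,295:352].mean(2).astype(int);print(g[::5,::4])
E
```

```text
(323, 220) 0.25596994 [ 0.50328733 -0.20838419  0.12478718]
(323, 240) 0.2477679 [ 0.50345365 -0.21971713  0.13689396]
(323, 205) 0.28087625 [ 0.50324508 -0.2031233   0.09707494]
(337, 107) 0.22824477 [ 0.51103538 -0.13208615  0.13014511]
[[322. 242.]
 [339. 258.]
 [305. 258.]
 [340. 226.]
 [305. 225.]
 [322. 227.]]
[[172 175 178 180 102  95 145 157 146 100 147 170 168 168 168]
 [173 175 107 137 158 157 158 159 160 161 162 140 164 166 167]
 [172 116 155 154 155 153 158 157 159 157 160 155 152 165 168]
 [171 141 148 132  61  61  61  63  62  62  63 149 153 147 168]
 [164 138  88  62  61  61  63  64  62  64  63 116 153 153 166]
 [ 93  93  85  73  81  80  82  82  84  84  86  93 152 150 162]
 [ 93  83  84  75  92  88  91  90  93  91  90  84 143 146 170]
 [ 97  83  84  76  88  88  90  88  90  92  91  81  84  90 103]
 [ 95  96  82  58  88  84  60  61  60  60  84  78  85 102 102]
 [ 96  94  97  58  61  58  58  58  58  60  62  62 100 102 101]
 [ 95  94  96  56  55  57  81  59  60  58  58  64 101 101 100]
 [ 95  96  95  71  61  58  59  64  62  64  64  88  98 100 100]
 [ 96  95  96  93  93  93  95  93  96 160  98  99  99 102 101]]
```

{"name": "apply_moves", "arguments": {
  "steps": [
    [[-0.001,0,0.1],[0,0,0],1],
    [[0,0,0.1],[0,0,0],1],
    [[0,0,0.1],[0,0,0],1],
    [[0,0,0.1],[0,0,0],1],
    [[0,0,0.05],[0,0,0],1],
    [[0,0,0.02],[0,0,0],1],
    [[0,0,0],[0,0,0],0.5],
    [[0,0,0],[0,0,0],0.4]
  ]
}}

```text
clock: 4.25
eef_pos: [0.5039, -0.2214, 0.1168]
tool_rot: [0.702, 0.713, -0.001, -0.0]
ft_force: [0.2, 0.3, 0.2]
grip_width: 0.0639
grasp_force: 0.0
```

{"name": "apply_moves", "arguments": {
  "steps": [
    [[0,0,0],[0,0,0],0.2],
    [[0,0,0],[0,0,0],0.2],
    [[0,0,0],[0,0,0],0.2],
    [[0,0,0],[0,0,0],0],
    [[0,0,0],[0,0,0],0],
    [[0,0,0],[0,0,0],0],
    [[0,0,0],[0,0,0],0],
    [[0,0,0],[0,0,0],0]
  ]
}}

```text
clock: 4.92
eef_pos: [0.5032, -0.2215, 0.1159]
tool_rot: [0.702, 0.712, -0.001, -0.001]
ft_force: [-0.2, -0.5, -0.4]
grip_width: -0.0
grasp_force: 0.0
```

```bash
python3 plan.py 0.503 -0.221 0.205 91 5
```

```text
t 4.9167 p [ 0.5032 -0.2215  0.1159] q6 [-0.41  0.4  -0.03  1.15 -0.    1.14] F [-0.2 -0.5 -0.4] turn deg/row [-0.04  0.   -0.03]
[[0.0, -0.0, -0.089], [-0.0002, 0.0, -0.0001]]
[[0.0, -0.0, -0.089], [-0.0002, 0.0, -0.0001]]
[[0.0, -0.0, -0.089], [-0.0002, 0.0, -0.0001]]
[[0.0, -0.0, -0.089], [-0.0002, 0.0, -0.0001]]
[[0.0, -0.0, -0.089], [-0.0002, 0.0, -0.0001]]
```

The fingers shut on nothing, so I'll look.

```bash
python3 - <<'E'
from h import *
p,d,c=grab("wrist");q,e,c2=grab("side");save("pics/x.png",np.hstack([cv2.resize(p,(400,300)),cv2.resize(q[120:300,240:480],(400,300))]))
o=bot.get_obs();print(o["grip_width"],o["grasp_force"])
E
```

```text
-0.0002372149764347042 0.0
```

View pics/x.png

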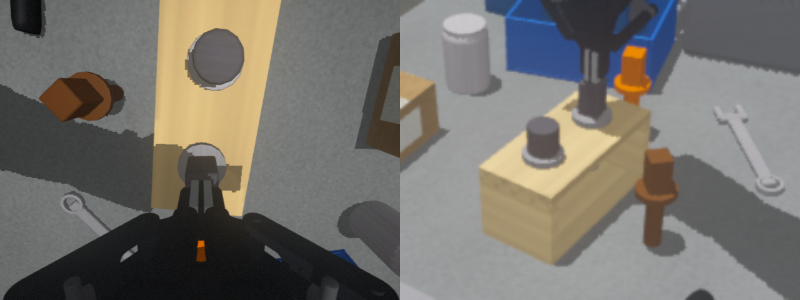

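```bash
python3 - <<'E'
from h import *
np.set_printoptions(suppress=True,precision=4)
p,d,c=grab("wrist");W=cloud(d,c)
for v in range(240,350,8): print("w",v,[W[v,u].round(4).tolist() for u in(313,325,337)])
q,e,c2=grab("side");S=cloud(e,c2)
for v in range(130,200,5):
    u=int(240+592*.6-240) ; print("s",v,[(S[v,u].round(3).tolist(),q[v,u].tolist()) for u in(352,357)])
E
```

```text
w 240 [[0.4978, -0.2037, 0.0961], [0.5043, -0.2037, 0.0957], [0.5108, -0.2037, 0.0956]]
w 248 [[0.4978, -0.2084, 0.0958], [0.5043, -0.2082, 0.0959], [0.5108, -0.2077, 0.0971]]
w 256 [[0.4981, -0.2088, 0.1075], [0.5043, -0.2081, 0.109], [0.5104, -0.2081, 0.1087]]
w 264 [[0.4984, -0.2085, 0.1195], [0.5042, -0.2083, 0.1197], [0.5099, -0.208, 0.1204]]
w 272 [[0.4987, -0.2081, 0.1304], [0.5041, -0.2082, 0.1299], [0.5096, -0.2083, 0.1296]]
w 280 [[0.4989, -0.2095, 0.1363], [0.5041, -0.2097, 0.1355], [0.5093, -0.2092, 0.1364]]
w 288 [[0.499, -0.2111, 0.1409], [0.5041, -0.211, 0.141], [0.5094, -0.2131, 0.1363]]
w 296 [[0.4992, -0.211, 0.1487], [0.5041, -0.2114, 0.1477], [0.5089, -0.2106, 0.1492]]
w 304 [[0.4994, -0.2111, 0.1554], [0.504, -0.2116, 0.1543], [0.5087, -0.2116, 0.1541]]
w 312 [[0.4995, -0.2115, 0.1609], [0.504, -0.2114, 0.1611], [0.5084, -0.2112, 0.1613]]
w 320 [[0.4997, -0.2114, 0.167], [0.5039, -0.2113, 0.1669], [0.5082, -0.2112, 0.1669]]
w 328 [[0.4998, -0.2109, 0.1731], [0.5039, -0.2113, 0.1723], [0.508, -0.2112, 0.1722]]
w 336 [[0.5, -0.2101, 0.1792], [0.5039, -0.2133, 0.174
[... 660 characters left out ...]
 -0.212, 0.154], [114, 114, 116]), ([0.496, -0.211, 0.158], [111, 111, 113])]
s 165 [([0.504, -0.209, 0.146], [114, 115, 117]), ([0.495, -0.209, 0.149], [112, 111, 112])]
s 170 [([0.504, -0.209, 0.137], [77, 72, 74]), ([0.496, -0.213, 0.137], [87, 82, 84])]
s 175 [([0.504, -0.209, 0.127], [80, 74, 76]), ([0.494, -0.21, 0.129], [79, 73, 75])]
s 180 [([0.502, -0.206, 0.119], [84, 77, 78]), ([0.494, -0.209, 0.119], [81, 74, 76])]
s 185 [([0.502, -0.207, 0.108], [86, 78, 80]), ([0.493, -0.209, 0.109], [83, 75, 77])]
s 190 [([0.502, -0.208, 0.097], [155, 153, 155]), ([0.493, -0.209, 0.099], [86, 80, 80])]
s 195 [([0.496, -0.197, 0.094], [118, 113, 113]), ([0.489, -0.202, 0.094], [118, 112, 113])]
```

The depth in both cameras agrees. The shut fingertips are at z ≈ 0.139, just above the head top at 0.136, while x and y match. So the tool sits about 40 mm higher than eef_pos z suggests. I'll reopen, go down about 38 mm while watching the force, and close again.

{"name": "apply_moves", "arguments": {
  "steps": [
    [[0,0,0],[0,0,0],0.8],
    [[0,0,0],[0,0,0],0.8],
    [[0,0,0],[0,0,0],0.8],
    [[0,0,0],[0,0,0],0.8],
    [[0,0,0],[0,0,0],0.8],
    [[0,0,0],[0,0,0],0.8],
    [[0,0,0],[0,0,0],0.8],
    [[0,0,0.02],[0,0,0],0.8]
  ]
}}

```text
clock: 5.78
eef_pos: [0.5038, -0.2217, 0.1125]
tool_rot: [0.702, 0.712, -0.001, -0.0]
ft_force: [0.1, -0.5, 0.0]
grip_width: 0.0679
grasp_force: 0.0
```

{"name": "apply_moves", "arguments": {
  "steps": [
    [[0,0,0.04],[0,0,0],0.8],
    [[0,0,0.04],[0,0,0],0.8],
    [[0,0,0.03],[0,0,0],0.8],
    [[0,0,0.03],[0,0,0],0.8],
    [[0,0,0.02],[0,0,0],0.8],
    [[0,0,0.005],[0,0,0],0.8],
    [[0,0,0],[0,0,0],0.8],
    [[0,0,0],[0,0,0],0.5]
  ]
}}

```text
clock: 6.45
eef_pos: [0.5033, -0.2215, 0.079]
tool_rot: [0.702, 0.712, -0.001, -0.001]
ft_force: [0.2, -0.8, 0.5]
grip_width: 0.0579
grasp_force: 0.0
```

{"name": "apply_moves", "arguments": {
  "steps": [
    [[0,0,0],[0,0,0],0.4],
    [[0,0,0],[0,0,0],0.2],
    [[0,0,0],[0,0,0],0.2],
    [[0,0,0],[0,0,0],0.2],
    [[0,0,0],[0,0,0],0.2],
    [[0,0,0],[0,0,0],0.2],
    [[0,0,0],[0,0,0],0.2],
    [[0,0,0],[0,0,0],0.2]
  ]
}}

```text
clock: 7.12
eef_pos: [0.5036, -0.2216, 0.0794]
tool_rot: [0.702, 0.712, -0.001, -0.0]
ft_force: [-0.2, -0.0, 4.7]
grip_width: 0.0232
grasp_force: 59.5
```

The drift is gripped (24 mm wide, 59 N). I'll lift it straight up and check.

{"name": "apply_moves", "arguments": {
  "steps": [
    [[0,0,-0.01],[0,0,0],0],
    [[0,0,-0.03],[0,0,0],0],
    [[0,0,-0.06],[0,0,0],0],
    [[0,0,-0.1],[0,0,0],0],
    [[0,0,-0.1],[0,0,0],0],
    [[0,0,-0.15],[0,0,0],0],
    [[0,0,-0.15],[0,0,0],0],
    [[0,0,-0.12],[0,0,0],0]
  ]
}}

```text
clock: 7.78
eef_pos: [0.5031, -0.2213, 0.2245]
tool_rot: [0.702, 0.712, -0.001, -0.001]
ft_force: [1.2, 0.4, -2.8]
grip_width: 0.0235
grasp_force: 59.1
```

```bash
python3 plan.py 0.549 0.141 0.225 91 10
```

```text
t 7.7833 p [ 0.5031 -0.2213  0.2245] q6 [-0.41  0.34  0.17  1.41 -0.    1.14] F [ 1.2  0.4 -2.8] turn deg/row [-0.02  0.   -0.01]
[[0.181, 0.026, -0.0], [-0.0001, 0.0, -0.0001]]
[[0.181, 0.026, -0.0], [-0.0001, 0.0, -0.0001]]
[[0.181, 0.026, -0.0], [-0.0001, 0.0, -0.0001]]
[[0.181, 0.026, -0.0], [-0.0001, 0.0, -0.0001]]
[[0.181, 0.026, -0.0], [-0.0001, 0.0, -0.0001]]
[[0.181, 0.026, -0.0], [-0.0001, 0.0, -0.0001]]
[[0.181, 0.026, -0.0], [-0.0001, 0.0, -0.0001]]
[[0.181, 0.026, -0.0], [-0.0001, 0.0, -0.0001]]
[[0.181, 0.026, -0.0], [-0.0001, 0.0, -0.0001]]
[[0.181, 0.026, -0.0], [-0.0001, 0.0, -0.0001]]
```

{"name": "apply_moves", "arguments": {
  "steps": [
    [[0.09,0.013,0],[0,0,0],0],
    [[0.18,0.026,0],[0,0,0],0],
    [[0.18,0.026,0],[0,0,0],0],
    [[0.18,0.026,0],[0,0,0],0],
    [[0.18,0.026,0],[0,0,0],0],
    [[0.18,0.026,0],[0,0,0],0],
    [[0.18,0.026,0],[0,0,0],0],
    [[0.18,0.026,0],[0,0,0],0]
  ]
}}

```text
clock: 8.45
eef_pos: [0.5375, 0.0507, 0.2221]
tool_rot: [0.702, 0.712, -0.002, -0.002]
ft_force: [0.2, 0.2, -3.0]
grip_width: 0.0232
grasp_force: 59.3
```

{"name": "apply_moves", "arguments": {
  "steps": [
    [[0.09,0.013,0],[0,0,0],0],
    [[0,0,0],[0,0,0],0],
    [[0,0,0],[0,0,0],0],
    [[0,0,0],[0,0,0],0],
    [[0,0,0],[0,0,0],0],
    [[0,0,0],[0,0,0],0],
    [[0,0,0],[0,0,0],0],
    [[0,0,0],[0,0,0],0]
  ]
}}

```text
clock: 9.12
eef_pos: [0.5407, 0.0663, 0.2228]
tool_rot: [0.702, 0.712, -0.001, -0.001]
ft_force: [1.1, -0.6, -2.6]
grip_width: 0.0231
grasp_force: 59.1
```

```bash
python3 - <<'E'
from h import *
p,d,c=grab("wrist");W=cloud(d,c)
o=bot.get_obs();e=o["eef_pos"];print(o["clock"],e,o["tool_rot"])
near=np.hypot(W[...,0]-.548,W[...,1]-.14)<.035
m=near&(abs(W[...,2]-.128)<.004);q=(W[m]*1000).astype(np.float32)
print("bush",len(q),cv2.minEnclosingCircle(q[:,:2]),np.median(q[:,2]))
f=240/np.tan(np.radians(c["fov_y"])/2);K=np.array([[f,0,c["cx"]],[0,f,c["cy"]],[0,0,1]])
def rect(cx,cy,z,N=700,s=.0001):
    g=np.stack(np.meshgrid(cx+(np.arange(N)-N/2)*s,cy+(np.arange(N)-N/2)*s,indexing="ij"),-1).reshape(-1,2)
    uv=cv2.projectPoints(np.c_[g,np.full(len(g),z)],np.array(c["rvec"]),np.array(c["tvec"]),K,None)[0].reshape(N,N,2).astype(np.float32)
    return cv2.remap(p,uv[...,0],uv[...,1],cv2.INTER_CUBIC)
a=rect(.549,.141,.128)
n=np.hypot(W[...,0]-e[0],W[...,1]-e[1])<.03
for lo in np.arange(.14,.30,.01):
    k=n&(W[...,2]>=lo)&(W[...,2]<lo+.01)
    if k.sum(): print(round(lo,2),k.sum(),W[k].min(0).round(4),W[k].max(0).round(4))
save("pics/w2.png",np.hstack([cv2.resize(a,(350,350)),cv2.resize(p,(450,350))]))
E
```

```text
9.1667 [0.54073539 0.06642688 0.2227765 ] [ 0.7021401   0.71203711 -0.00117288 -0.0010327 ]Traceback (most recent call last):
  File "<stdin>", line 6, in <module>
cv2.error: OpenCV(4.12.0) /io/opencv/modules/imgproc/src/shapedescr.cpp:201: error: (-215:Assertion failed) count >= 0 && (depth == CV_32F || depth == CV_32S) in function 'minEnclosingCircle'
```

```bash
cat > look.py <<'E'
import sys;from h import *
np.set_printoptions(suppress=True,precision=4)
p,d,c=grab("wrist");W=cloud(d,c)
o=bot.get_obs();e=o["eef_pos"];print(o["clock"],e,"valid",(d>0).mean())
np.savez("last.npz",p=p,W=W)
q=W[(np.hypot(W[...,0]-.549,W[...,1]-.141)<.06)];print("near",len(q),q.min(0) if len(q) else 0,q.max(0) if len(q) else 0)
m=(np.hypot(W[...,0]-.549,W[...,1]-.141)<.04)&(abs(W[...,2]-.128)<.005)
if m.sum(): print("bush",m.sum(),cv2.minEnclosingCircle((W[m][:,:2]*1000).astype(np.float32)))
f=240/np.tan(np.radians(c["fov_y"])/2);K=np.array([[f,0,c["cx"]],[0,f,c["cy"]],[0,0,1]])
def rect(cx,cy,z,N=700,s=.0001):
    g=np.stack(np.meshgrid(cx+(np.arange(N)-N/2)*s,cy+(np.arange(N)-N/2)*s,indexing="ij"),-1).reshape(-1,2)
    uv=cv2.projectPoints(np.c_[g,np.full(len(g),z)],np.array(c["rvec"]),np.array(c["tvec"]),K,None)[0].reshape(N,N,2).astype(np.float32)
    return cv2.remap(p,uv[...,0],uv[...,1],cv2.INTER_CUBIC)
a=rect(.549,.141,.128)
n=np.hypot(W[...,0]-e[0],W[...,1]-e[1])<.03
for lo in np.arange(.14,.30,.01):
    k=n&(W[...,2]>=lo)&(W[...,2]<lo+.01)
    if k.sum(): print(round(lo,2),k.sum(),W[k].min(0),W[k].max(0))
save(sys.argv[1],np.hstack([cv2.resize(a,(350,350)),cv2.resize(p,(450,350))]))
E
python3 look.py pics/w2.png
```

```text
9.2167 [0.5408 0.0666 0.2228] valid 0.9958561197916667
near 24707 [0.4893 0.081  0.0654] [0.6089 0.2008 0.3422]
bush 2178 ((548.882568359375, 141.15528869628906), 20.88104248046875)
0.16 33 [0.5307 0.0678 0.1671] [0.5501 0.0776 0.17  ]
0.17 129 [0.5309 0.0686 0.1701] [0.5499 0.0779 0.18  ]
0.18 135 [0.5318 0.0717 0.18  ] [0.549  0.0778 0.1899]
0.19 59 [0.534  0.0748 0.19  ] [0.5468 0.0777 0.1964]
0.23 1849 [0.5185 0.067  0.2309] [0.5621 0.0901 0.24  ]
0.24 880 [0.5193 0.0701 0.24  ] [0.5621 0.0897 0.25  ]
0.25 1253 [0.515  0.0715 0.25  ] [0.5656 0.0807 0.26  ]
0.26 1542 [0.5151 0.0715 0.26  ] [0.5655 0.0809 0.27  ]
0.27 4779 [0.515  0.0542 0.27  ] [0.5656 0.081  0.28  ]
0.28 2677 [0.5113 0.0544 0.28  ] [0.57   0.0803 0.29  ]
0.29 2463 [0.5108 0.0558 0.29  ] [0.5708 0.0805 0.3   ]
```

View pics/w2.png

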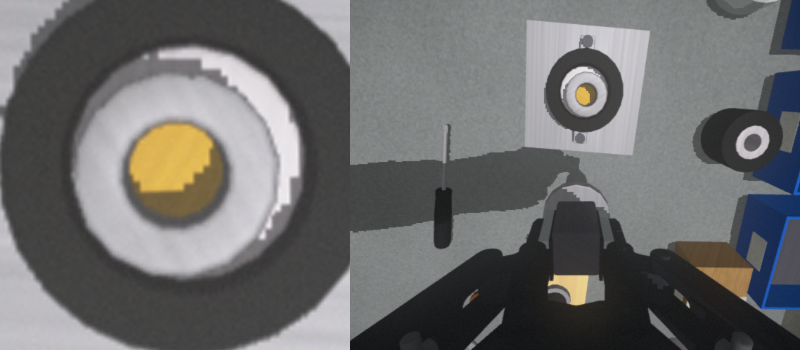

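The rectified view on the left puts the hole centre at (175,174), so (0.549, 0.141) holds. The drift hangs straight in the grip, its axis at eef + (−0.4, +1.5) mm and its tip at z ≈ 0.166. Moving over the hole.

{"name": "apply_moves", "arguments": {
  "steps": [
    [[0.06,0.008,0],[0,0,0],0],
    [[0.12,0.016,0],[0,0,0],0],
    [[0.12,0.016,0],[0,0,0],0],
    [[0.064,0.008,0],[0,0,0],0],
    [[0,0,0.04],[0,0,0],0],
    [[0,0,0.04],[0,0,0],0],
    [[0,0,0.04],[0,0,0],0],
    [[0,0,0.02],[0,0,0],0]
  ]
}}

```text
clock: 9.88
eef_pos: [0.548, 0.1392, 0.1926]
tool_rot: [0.702, 0.712, -0.003, -0.002]
ft_force: [0.4, -0.1, -2.5]
grip_width: 0.0231
grasp_force: 59.2
```

{"name": "apply_moves", "arguments": {
  "steps": [
    [[0,0,0],[0,0,0],0],
    [[0,0,0],[0,0,0],0],
    [[0,0,0],[0,0,0],0],
    [[0,0,0],[0,0,0],0],
    [[0,0,0],[0,0,0],0],
    [[0,0,0],[0,0,0],0],
    [[0,0,0],[0,0,0],0],
    [[0,0,0],[0,0,0],0]
  ]
}}

```text
clock: 10.55
eef_pos: [0.5492, 0.1401, 0.1948]
tool_rot: [0.702, 0.712, -0.001, -0.001]
ft_force: [1.4, -0.0, -2.2]
grip_width: 0.0233
grasp_force: 59.2
```

```bash
python3 look.py pics/w3.png; python3 plan.py 0.5494 0.1395 0.184 90.8 4
```

```text
10.6 [0.5492 0.1401 0.1947] valid 0.9957389322916667
near 81718 [0.4891 0.0945 0.0658] [0.6089 0.2009 0.3141]
bush 1429 ((548.8347778320312, 141.690673828125), 20.91846466064453)
0.14 133 [0.5392 0.1417 0.14  ] [0.5586 0.1515 0.15  ]
0.15 135 [0.5397 0.1439 0.15  ] [0.5574 0.1516 0.1599]
0.16 89 [0.5412 0.1472 0.16  ] [0.5553 0.1516 0.1691]
0.2 318 [0.5284 0.1432 0.2037] [0.5701 0.1638 0.21  ]
0.21 2239 [0.5269 0.1403 0.21  ] [0.5706 0.1638 0.22  ]
0.22 1121 [0.5236 0.1452 0.22  ] [0.574  0.1544 0.23  ]
0.23 1495 [0.5234 0.1451 0.23  ] [0.5741 0.1546 0.24  ]
0.24 1734 [0.5235 0.1291 0.24  ] [0.574  0.1547 0.25  ]
0.25 5544 [0.5199 0.128  0.25  ] [0.5783 0.1544 0.26  ]
0.26 2429 [0.5193 0.1292 0.26  ] [0.579  0.1542 0.27  ]
0.27 1045 [0.5193 0.1363 0.27  ] [0.5791 0.1561 0.28  ]
0.28 2965 [0.5255 0.1457 0.28  ] [0.5718 0.1581 0.29  ]
0.29 6861 [0.5222 0.1471 0.29  ] [0.5755 0.1583 0.3   ]
t 10.6 p [0.5492 0.1401 0.1947] q6 [0.25 0.38 0.16 1.35 0.   1.81] F [-0.2 -0.  -2.9] turn deg/row [-0.04  0.    0.02]
[[-0.001, 0.0, 0.013], [-0.0002, 0.0, 0.0001]]
[[-0.001, 0.0, 0.013], [-0.0002, 0.0, 0.0001]]
[[-0.001, 0.0, 0.013], [-0.0002, 0.0, 0.0001]]
[[-0.001, 0.0, 0.013], [-0.0002, 0.0, 0.0001]]
```

The rod axis (0.549, 0.1418) and the bush centre in the same view (0.549, 0.1417) agree, so I'll descend gently to just below the bush face.

{"name": "apply_moves", "arguments": {
  "steps": [
    [[-0.002,0,0.01],[0,0,0],0],
    [[0,0,0.01],[0,0,0],0],
    [[0,0,0.01],[0,0,0],0],
    [[0,0,0.01],[0,0,0],0],
    [[0,0,0.008],[0,0,0],0],
    [[0,0,0.005],[0,0,0],0],
    [[0,0,0.003],[0,0,0],0],
    [[0,0,0],[0,0,0],0]
  ]
}}

```text
clock: 11.27
eef_pos: [0.549, 0.1397, 0.1832]
tool_rot: [0.702, 0.712, -0.001, -0.001]
ft_force: [0.1, 0.7, -2.7]
grip_width: 0.0235
grasp_force: 59.2
```

{"name": "apply_moves", "arguments": {
  "steps": [
    [[0,0,0.003],[0,0,0],0],
    [[0,0,0.002],[0,0,0],0],
    [[0,0,0.002],[0,0,0],0],
    [[0,0,0],[0,0,0],0],
    [[0,0,0],[0,0,0],0],
    [[0,0,0],[0,0,0],0],
    [[0,0,0],[0,0,0],0],
    [[0,0,0],[0,0,0],0]
  ]
}}

```text
clock: 11.93
eef_pos: [0.5491, 0.1397, 0.1821]
tool_rot: [0.702, 0.712, -0.001, -0.001]
ft_force: [-0.3, -0.1, -2.4]
grip_width: 0.0236
grasp_force: 59.2
```

{"name": "apply_moves", "arguments": {
  "steps": [
    [[0,0,0.004],[0,0,0],0],
    [[0,0,0.004],[0,0,0],0],
    [[0,0,0.004],[0,0,0],0],
    [[0,0,0.004],[0,0,0],0],
    [[0,0,0.004],[0,0,0],0],
    [[0,0,0],[0,0,0],0],
    [[0,0,0],[0,0,0],0],
    [[0,0,0],[0,0,0],0]
  ]
}}

```text
clock: 12.6
eef_pos: [0.5491, 0.1397, 0.178]
tool_rot: [0.702, 0.713, -0.001, -0.001]
ft_force: [0.0, 1.6, -2.7]
grip_width: 0.0231
grasp_force: 59.2
```

{"name": "apply_moves", "arguments": {
  "steps": [
    [[0,0,0.012],[0,0,0],0],
    [[0,0,0.012],[0,0,0],0],
    [[0,0,0.012],[0,0,0],0],
    [[0,0,0.012],[0,0,0],0],
    [[0,0,0.012],[0,0,0],0],
    [[0,0,0.012],[0,0,0],0],
    [[0,0,0.012],[0,0,0],0],
    [[0,0,0.012],[0,0,0],0]
  ]
}}

```text
clock: 13.27
eef_pos: [0.549, 0.1396, 0.1585]
tool_rot: [0.702, 0.712, -0.001, -0.001]
ft_force: [-0.7, 0.4, -2.5]
grip_width: 0.0231
grasp_force: 59.2
```

{"name": "apply_moves", "arguments": {
  "steps": [
    [[0,0,0.004],[0,0,0],0],
    [[0,0,0.004],[0,0,0],0],
    [[0,0,0.004],[0,0,0],0],
    [[0,0,0.004],[0,0,0],0],
    [[0,0,0.004],[0,0,0],0],
    [[0,0,0.004],[0,0,0],0],
    [[0,0,0.004],[0,0,0],0],
    [[0,0,0.004],[0,0,0],0]
  ]
}}

```text
clock: 13.93
eef_pos: [0.5493, 0.1398, 0.1534]
tool_rot: [0.702, 0.712, -0.001, -0.001]
ft_force: [-0.8, -1.2, 6.3]
grip_width: 0.0234
grasp_force: 60.4
```

Contact with the plug came at the expected depth. Pressing gently.

{"name": "apply_moves", "arguments": {
  "steps": [
    [[0,0,0.006],[0,0,0],0],
    [[0,0,0.006],[0,0,0],0],
    [[0,0,0.006],[0,0,0],0],
    [[0,0,0.006],[0,0,0],0],
    [[0,0,0.006],[0,0,0],0],
    [[0,0,0.006],[0,0,0],0],
    [[0,0,0.006],[0,0,0],0],
    [[0,0,0.006],[0,0,0],0]
  ]
}}

```text
clock: 14.6
eef_pos: [0.55, 0.1399, 0.1448]
tool_rot: [0.702, 0.712, 0.0, -0.0]
ft_force: [-0.0, -0.7, 6.5]
grip_width: 0.0234
grasp_force: 60.4
```

{"name": "apply_moves", "arguments": {
  "steps": [
    [[0,0,0.006],[0,0,0],0],
    [[0,0,0.006],[0,0,0],0],
    [[0,0,0.006],[0,0,0],0],
    [[0,0,0.006],[0,0,0],0],
    [[0,0,0.006],[0,0,0],0],
    [[0,0,0.006],[0,0,0],0],
    [[0,0,0.006],[0,0,0],0],
    [[0,0,0.006],[0,0,0],0]
  ]
}}

```text
clock: 15.27
eef_pos: [0.5499, 0.1399, 0.1353]
tool_rot: [0.702, 0.712, 0.0, -0.0]
ft_force: [-2.3, -0.1, 7.3]
grip_width: 0.0234
grasp_force: 60.4
```

{"name": "apply_moves", "arguments": {
  "steps": [
    [[0,0,0.006],[0,0,0],0],
    [[0,0,0.006],[0,0,0],0],
    [[0,0,0.006],[0,0,0],0],
    [[0,0,0.006],[0,0,0],0],
    [[0,0,0.006],[0,0,0],0],
    [[0,0,0.006],[0,0,0],0],
    [[0,0,0.006],[0,0,0],0],
    [[0,0,0.006],[0,0,0],0]
  ]
}}

```text
clock: 15.93
eef_pos: [0.5496, 0.1398, 0.1248]
tool_rot: [0.702, 0.712, -0.0, -0.0]
ft_force: [0.7, 0.5, -3.1]
grip_width: 0.0234
grasp_force: 59.1
```

{"name": "apply_moves", "arguments": {
  "steps": [
    [[0,0,0.004],[0,0,0],0],
    [[0,0,0.004],[0,0,0],0],
    [[0,0,0.004],[0,0,0],0],
    [[0,0,0.004],[0,0,0],0],
    [[0,0,0.003],[0,0,0],0],
    [[0,0,0],[0,0,0],0],
    [[0,0,0],[0,0,0],0],
    [[0,0,0],[0,0,0],0]
  ]
}}

```text
clock: 16.6
eef_pos: [0.5489, 0.1397, 0.1198]
tool_rot: [0.702, 0.712, -0.001, -0.001]
ft_force: [-0.1, -0.9, -3.3]
grip_width: 0.0236
grasp_force: 59.4
```

```bash
python3 - <<'E'
from h import *
np.set_printoptions(suppress=True,precision=4)
q,e,c=grab("side");S=cloud(e,c)
r=(abs(S[...,0]-.548)<.075)&(abs(S[...,1]-.141)<.075)&(S[...,2]>.004)&(S[...,2]<.058)
h=cv2.cvtColor(q,cv2.COLOR_RGB2HSV).astype(int)
br=r&(h[...,0]>14)&(h[...,0]<35)&(h[...,1]>90)
print("brass px",br.sum(),S[br].mean(0) if br.sum() else "")
n=np.hypot(S[...,0]-.549,S[...,1]-.141)<.03
k=n&(S[...,2]>.12)&(S[...,2]<.16);print(np.histogram(S[k][:,2],bins=np.arange(.12,.165,.004)))
save("pics/s4.png",cv2.resize(q[240:400,120:300],(720,600),interpolation=cv2.INTER_CUBIC))
E
```

```text
brass px 0 
(array([ 75,  52,  62, 135, 145,  45,  54,  72,  76,  77,   0]), array([0.12 , 0.124, 0.128, 0.132, 0.136, 0.14 , 0.144, 0.148, 0.152,
       0.156, 0.16 , 0.164]))
```

View pics/s4.png

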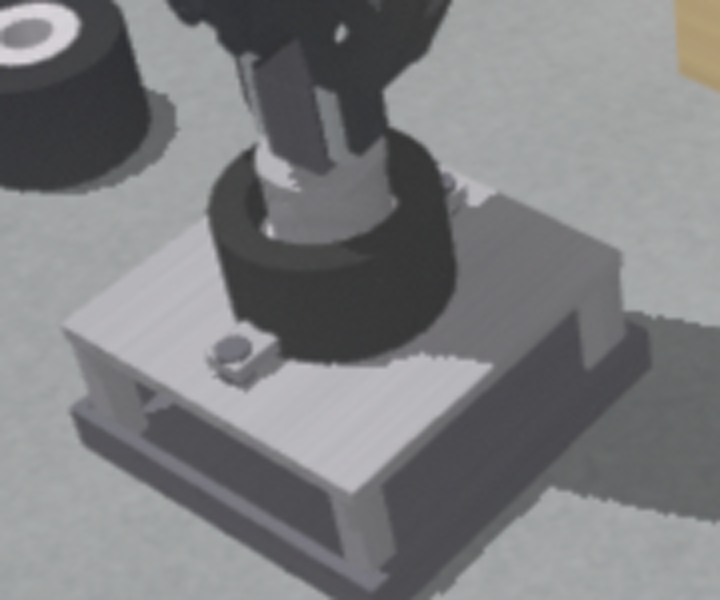

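The side crop shows the collar practically on the bush. The resistance is gone: the force is back to the drift's bare weight, so the plug has dropped. Withdrawing straight up.

{"name": "apply_moves", "arguments": {
  "steps": [
    [[0,0,-0.02],[0,0,0],0],
    [[0,0,-0.05],[0,0,0],0],
    [[0,0,-0.08],[0,0,0],0],
    [[0,0,-0.08],[0,0,0],0],
    [[0,0,-0.08],[0,0,0],0],
    [[0,0,-0.09],[0,0,0],0],
    [[0,0,-0.09],[0,0,0],0],
    [[0,0,-0.05],[0,0,0],0]
  ]
}}

```text
clock: 17.32
eef_pos: [0.5502, 0.14, 0.2313]
tool_rot: [0.702, 0.712, 0.001, 0.0]
ft_force: [0.8, -0.9, -1.3]
grip_width: 0.0234
grasp_force: 59.7
```

{"name": "apply_moves", "arguments": {
  "steps": [
    [[-0.09,-0.01,0],[0,0,0],0],
    [[-0.18,-0.022,0],[0,0,0],0],
    [[-0.09,-0.01,0],[0,0,0],0],
    [[0,0,0],[0,0,0],0],
    [[0,0,0],[0,0,0],0],
    [[0,0,0],[0,0,0],0],
    [[0,0,0],[0,0,0],0],
    [[0,0,0],[0,0,0],0]
  ]
}}

```text
clock: 17.98
eef_pos: [0.542, 0.0685, 0.2278]
tool_rot: [0.701, 0.713, -0.001, -0.001]
ft_force: [0.4, 0.1, -2.7]
grip_width: 0.0232
grasp_force: 59.6
```

```bash
python3 look.py pics/w5.png; python3 - <<'E'
from h import *
z=np.load("last.npz");W=z["W"];m=(np.hypot(W[...,0]-.549,W[...,1]-.141)<.03)&(W[...,2]<.11)
p=z["p"].astype(int);b=m&(p[...,0]-p[...,2]>40)
print("deep",m.sum(),"brass",b.sum(),W[b][:,2].min() if b.sum() else "",np.median(W[b][:,2]) if b.sum() else "")
E
python3 plan.py 0.5034 -0.2229 0.222 90.8 8
```

```text
18.0333 [0.542  0.0684 0.2278] valid 0.9961197916666666
near 28381 [0.4891 0.081  0.004 ] [0.6088 0.201  0.3472]
bush 2066 ((548.92236328125, 141.30828857421875), 20.878625869750977)
0.17 95 [0.532  0.0704 0.1719] [0.5513 0.0798 0.1798]
0.18 136 [0.5324 0.0719 0.1802] [0.5504 0.08   0.1899]
0.19 124 [0.5333 0.0746 0.19  ] [0.5494 0.08   0.1999]
0.2 4 [0.5399 0.0792 0.2004] [0.5433 0.0798 0.201 ]
0.23 140 [0.5212 0.078  0.237 ] [0.5615 0.0921 0.24  ]
0.24 2240 [0.5198 0.0695 0.2401] [0.5634 0.0923 0.25  ]
0.25 912 [0.5169 0.0736 0.25  ] [0.5668 0.0828 0.26  ]
0.26 1408 [0.5161 0.0734 0.26  ] [0.5669 0.0829 0.27  ]
0.27 1703 [0.5161 0.0736 0.27  ] [0.5669 0.0829 0.28  ]
0.28 5577 [0.5131 0.0563 0.28  ] [0.571  0.0829 0.29  ]
0.29 2090 [0.5125 0.0573 0.29  ] [0.5713 0.083  0.3   ]
deep 1852 brass 503 0.030766581333296957 0.03318620022926871
t 18.0333 p [0.542  0.0684 0.2278] q6 [0.13 0.33 0.17 1.41 0.   1.68] F [ 0.3 -0.1 -3.1] turn deg/row [-0.02  0.    0.02]
[[-0.182, -0.027, 0.004], [-0.0001, 0.0, 0.0001]]
[[-0.182, -0.027, 0.004], [-0.0001, 0.0, 0.0001]]
[[-0.182, -0.027, 0.004], [-0.0001, 0.0, 0.0001]]
[[-0.182, -0.027, 0.004], [-0.0001, 0.0, 0.0001]]
[[-0.182, -0.027, 0.004], [-0.0001, 0.0, 0.0001]]
[[-0.182, -0.027, 0.004], [-0.0001, 0.0, 0.0001]]
[[-0.182, -0.027, 0.004], [-0.0001, 0.0, 0.0001]]
[[-0.182, -0.027, 0.004], [-0.0001, 0.0, 0.0001]]
```

Brass shows in the hole with its top at z = 0.033, which is the 5 mm tray floor plus the 28 mm plug. So the plug stands in the tray. Back to the rack.

{"name": "apply_moves", "arguments": {
  "steps": [
    [[-0.1,-0.02,0],[0,0,0],0],
    [[-0.2,-0.028,0],[0,0,0],0],
    [[-0.2,-0.028,0],[0,0,0],0],
    [[-0.2,-0.028,0],[0,0,0],0],
    [[-0.2,-0.028,0],[0,0,0],0],
    [[-0.2,-0.028,0],[0,0,0],0],
    [[-0.2,-0.028,0],[0,0,0],0],
    [[-0.156,-0.028,0],[0,0,0],0]
  ]
}}

```text
clock: 18.7
eef_pos: [0.503, -0.2266, 0.228]
tool_rot: [0.702, 0.712, -0.001, -0.001]
ft_force: [0.9, 0.5, -2.9]
grip_width: 0.0233
grasp_force: 59.6
```

{"name": "apply_moves", "arguments": {
  "steps": [
    [[0,0,0],[0,0,0],0],
    [[0,0,0],[0,0,0],0],
    [[0,0,0],[0,0,0],0],
    [[0,0,0.03],[0,0,0],0],
    [[0,0,0.08],[0,0,0],0],
    [[0,0,0.08],[0,0,0],0],
    [[0,0,0.08],[0,0,0],0],
    [[0,0,0.03],[0,0,0],0]
  ]
}}

```text
clock: 19.37
eef_pos: [0.502, -0.2218, 0.1653]
tool_rot: [0.701, 0.714, -0.002, -0.003]
ft_force: [-0.4, 0.9, -4.0]
grip_width: 0.023
grasp_force: 59.4
```

```bash
python3 plan.py 0.5036 -0.2225 0.085 90.8 8
```

```text
t 19.3667 p [ 0.502  -0.2218  0.1653] q6 [-0.42  0.37  0.06  1.27 -0.    1.14] F [-0.4  0.9 -4. ] turn deg/row [-0.05 -0.01  0.03]
[[-0.001, 0.001, 0.05], [-0.0003, -0.0001, 0.0002]]
[[-0.001, 0.001, 0.05], [-0.0003, -0.0001, 0.0002]]
[[-0.001, 0.001, 0.05], [-0.0003, -0.0001, 0.0002]]
[[-0.001, 0.001, 0.05], [-0.0003, -0.0001, 0.0002]]
[[-0.001, 0.001, 0.05], [-0.0003, -0.0001, 0.0002]]
[[-0.0, 0.001, 0.05], [-0.0003, -0.0001, 0.0002]]
[[-0.0, 0.001, 0.05], [-0.0003, -0.0001, 0.0002]]
[[-0.0, 0.001, 0.05], [-0.0003, -0.0001, 0.0002]]
```

{"name": "apply_moves", "arguments": {
  "steps": [
    [[-0.003,0.004,0.02],[0,0,0],0],
    [[0,0.003,0.02],[0,0,0],0],
    [[0,0,0.02],[0,0,0],0],
    [[0,0,0.02],[0,0,0],0],
    [[0,0,0.03],[0,0,0],0],
    [[0,0,0.03],[0,0,0],0],
    [[0,0,0.03],[0,0,0],0],
    [[0,0,0.03],[0,0,0],0]
  ]
}}

```text
clock: 20.03
eef_pos: [0.5042, -0.2249, 0.1275]
tool_rot: [0.702, 0.712, -0.001, -0.001]
ft_force: [-1.3, -0.5, -2.8]
grip_width: 0.0235
grasp_force: 59.4
```

{"name": "apply_moves", "arguments": {
  "steps": [
    [[0,0,0.04],[0,0,0],0],
    [[0,0,0.04],[0,0,0],0],
    [[0,0,0.04],[0,0,0],0],
    [[0,0,0.03],[0,0,0],0],
    [[0,0,0.02],[0,0,0],0],
    [[0,0,0.015],[0,0,0],0],
    [[0,0,0],[0,0,0],0],
    [[0,0,0],[0,0,0],0]
  ]
}}

```text
clock: 20.7
eef_pos: [0.5042, -0.2249, 0.0911]
tool_rot: [0.702, 0.712, -0.001, -0.001]
ft_force: [-0.1, -0.3, -2.4]
grip_width: 0.0236
grasp_force: 59.4
```

{"name": "apply_moves", "arguments": {
  "steps": [
    [[0,0,0.02],[0,0,0],0],
    [[0,0,0.015],[0,0,0],0],
    [[0,0,0.01],[0,0,0],0],
    [[0,0,0.004],[0,0,0],0],
    [[0,0,0.003],[0,0,0],0],
    [[0,0,0.003],[0,0,0],0],
    [[0,0,0.002],[0,0,0],0],
    [[0,0,0],[0,0,0],0]
  ]
}}

```text
clock: 21.37
eef_pos: [0.5042, -0.2248, 0.0797]
tool_rot: [0.702, 0.712, -0.001, -0.001]
ft_force: [-0.3, -1.2, -2.9]
grip_width: 0.0233
grasp_force: 59.5
```

{"name": "apply_moves", "arguments": {
  "steps": [
    [[0,0,0.002],[0,0,0],0],
    [[0,0,0.002],[0,0,0],0],
    [[0,0,0],[0,0,0],0],
    [[0,0,0],[0,0,0],0],
    [[0,0,0],[0,0,0],0],
    [[0,0,0],[0,0,0],0],
    [[0,0,0],[0,0,0],0],
    [[0,0,0],[0,0,0],0]
  ]
}}

```text
clock: 22.03
eef_pos: [0.5042, -0.2249, 0.0794]
tool_rot: [0.702, 0.712, -0.001, -0.001]
ft_force: [-1.9, 2.0, 4.9]
grip_width: 0.0234
grasp_force: 60.4
```

The collar rests on the rack. Release, then rise.

{"name": "apply_moves", "arguments": {
  "steps": [
    [[0,0,0],[0,0,0],0.4],
    [[0,0,0],[0,0,0],0.6],
    [[0,0,0],[0,0,0],0.8],
    [[0,0,0],[0,0,0],0.8],
    [[0,0,0],[0,0,0],0.8],
    [[0,0,0],[0,0,0],0.8],
    [[0,0,-0.01],[0,0,0],0.8],
    [[0,0,-0.05],[0,0,0],0.8]
  ]
}}

```text
clock: 22.7
eef_pos: [0.5028, -0.2243, 0.0895]
tool_rot: [0.702, 0.712, -0.002, -0.003]
ft_force: [-1.1, 0.1, -0.4]
grip_width: 0.0685
grasp_force: 0.0
```

{"name": "apply_moves", "arguments": {
  "steps": [
    [[0,0,-0.1],[0,0,0],0.8],
    [[0,0,-0.1],[0,0,0],0.8],
    [[0,0,-0.15],[0,0,0],0.8],
    [[0,0,-0.15],[0,0,0],0.8],
    [[0,0,-0.15],[0,0,0],0.8],
    [[0,0,-0.1],[0,0,0],0.8],
    [[0,0,0],[0,0,0],0.8],
    [[0,0,0],[0,0,0],0.8]
  ]
}}

```text
clock: 23.37
eef_pos: [0.5056, -0.2252, 0.2432]
tool_rot: [0.702, 0.712, -0.0, 0.001]
ft_force: [0.3, -0.1, -0.2]
grip_width: 0.0684
grasp_force: 0.0
```

```bash
python3 - <<'E'
from h import *
p,d,c=grab("side");S=cloud(d,c);w,e,cw=grab("wrist");W=cloud(e,cw)
o=bot.get_obs();print(o["clock"],o["eef_pos"],o["grip_width"],o["grasp_force"])
n=np.hypot(W[...,0]-.504,W[...,1]+.2235)<.04
for lo,hi in((.13,.145),(.092,.1)):
    q=W[n&(W[...,2]>lo)&(W[...,2]<hi)];print(len(q),np.median(q,0) if len(q) else "", cv2.minAreaRect((q[:,:2]*1000).astype(np.float32)) if len(q) else "")
save("pics/end.png",np.hstack([cv2.resize(w,(400,300)),cv2.resize(p[100:320,220:500],(400,300))]))
E
```

```text
23.4667 [ 0.50415984 -0.2246011   0.24035208] 0.0681152351502769 0.0
917 [ 0.50379499 -0.22238032  0.13605014] ((503.7374572753906, -223.38711547851562), (23.598081588745117, 24.019039154052734), 1.4557560682296753)
823 [ 0.50412731 -0.21371042  0.09620894] ((503.49774169921875, -220.68441772460938), (42.96956253051758, 37.63917541503906), 1.8404700756072998)
```

View pics/end.png

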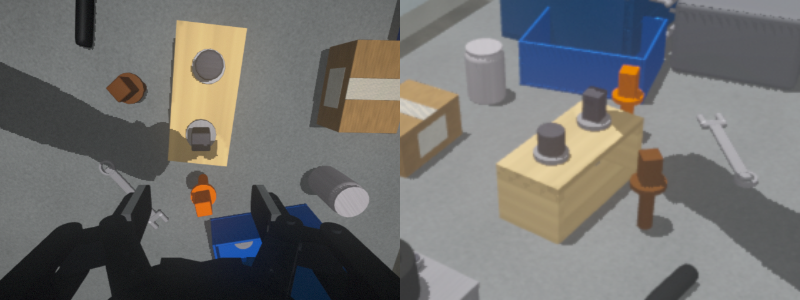

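The slim drift hangs upright in its hole: head top at 0.136, collar at 0.096, wrist view (200,137). The fat drift and both look-alikes have not moved, and the gripper is clear.

```bash
python3 -c "
from workcell import bot
print(bot.job_done())"
```

```text
the job is handed in; nothing more can be done
None
```

The job is done and handed in at about 23 s on the robot's clock: the plug dropped upright into the stand's tray, the slim drift is back upright in its rack hole and released, and the thick drift and look-alikes were left alone.

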